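# Find the high spot of a tube rotor on its checking stand

### The job

The tube centrifuge's rotor plate has been lifted onto the checking stand to find where its rim is bent out. Turn the plate slowly by its upright grip (well under half a turn a second) until the high spot, the larger of the two bulges on its rim, stands right at the tip of the fixed pointer; stop it there and let go.

Things in the scene. Friction and masses are not known exactly. Their poses are not given: they have to be found in the camera images.
- high_spot (a point): Crest of the high spot of the rotor plate, a level aluminium disc, 220 mm wide, top face 74 mm above the table, on an axle in a grey stand; its hub, 48 mm wide, rises 16 mm above it. The high spot bulges 14 mm out of the rim over 55 mm; a lesser bulge, 5 mm, lies 215 deg counterclockwise of it. Point: outermost edge, 124 mm from the axle, 66 mm up; x axis straight out from the axle, z up.
- pointer_tip (a point): Tip of the stand's fixed pointer, a level black needle 44 mm long on a post 76 mm high, aimed at the axle. The tip is 130 mm from the axle, 66 mm above the table, 6 mm clear of the high spot's crest. Its x axis points straight out from the axle along the needle (axle 130 mm back along it), z up. The stand is fixed, but placed and turned anew each time.
- grip_mid (a point): Middle, half-way up, of the upright round black grip on the plate: 20 mm wide, 55 mm tall, from 78 to 133 mm above the table (this point at 105 mm). It stands 70 mm from the axle, 125 deg counterclockwise (from above) of the high spot. It is a sleeve that spins freely on its pin, so a hand holding it need not turn as the plate goes round.
- rotor (a joint): Angle of the plate (rad): 0 with the high spot exactly at the pointer, growing counterclockwise seen from above; 2 pi is the same place again. It turns either way for more than a full turn from any start. Light friction, about 2 N at the grip, stops it at once when let go. A smaller spare rotor lying on the table, without stand or pointer, is not wanted.

How it is judged:
At the end, for the whole second after the job is handed in: The plate is at rest with the crest of the high spot within 24 mm, seen from above, of the pointer's tip (within about 10 degrees of dead on) (horizontal distance between high_spot and pointer_tip below 0.024 m and velocity of joint rotor between -0.05 and 0.05 rad/s); the robot touches nothing.
It fails at once if the plate is spun faster than 4 rad/s (about 0.64 turns a second) (velocity of joint rotor above 4 rad/s or velocity of joint rotor below -4 rad/s).
It also fails if it takes over 38 s, if anything falls off the work surface, if the arm or the gripper's body presses on something with over 40 N, if the wrist force passes 120 N, or if a joint passes its speed limit or range.

### The arm

A 6-joint arm with a two-finger parallel gripper is mounted at the origin on the work surface. World frame = base frame: x ahead of the robot, y to its left, z up, the work surface at z = 0. Lengths are in m, angles in rad, forces in N, time in s.
With the tool pointing down it reaches from about 0.375 to 0.975 m from the base axis. Payload 3.8 kg.
Tool frame: the origin (TCP) lies midway between the tips of the shut fingers; the grasp point (between the pads) lies 19 mm behind it; x points along the fingers, y is the direction in which the jaws open and shut, and the axes are right-handed (so a half turn about x gives the same grasp; the last joint's range is limited). The gripper opens to 85 mm and grips with 20 to 120 N. Pads are 22 mm wide; open, the fingers measure 114 mm over their backs; the gripper's body (76 mm by 85 mm) begins 54 mm behind the grasp point. The pads swing forward as they close: fully open they stand 13 mm farther back than shut.
Start: joints at [1.198, 0.264, 1.604, -0, 1.274, -0.037], TCP at [0.222, 0.637, 0.231] pointing down, gripper open.
Joint ranges: [-2.63, 2.63], [-0.94, 2.18], [0.31, 2.57], [-1.31, 4.45], [0, 2.66], [-2.55, 2.55]. Speed limits (rad/s): [2.57, 2.57, 3.14, 3.14, 3.14, 3.14].

### API

Orientations are given as a unit quaternion [x, y, z, w].
In Python, from station import arm gives the robot as it stands.
- The arm moves only by the tool jog_arm, never from a script. Its argument "deltas" is a list that holds one entry, the list of rows, each a list of 5 numbers: the shift along the tool's x, y, z in cm, then the turn about the tool's x in units of 6 degrees (1.0 is 6 degrees), then the closure in counts, from 0 (fully open) to 255 (shut). In form: [[[x, y, z, yaw, fingers], ...]]. A call has exactly 5 rows; each row is the pose to reach, as a shift and turn from the pose measured when the call began, along the tool's axes at that moment; what a row does not reach only later rows make up. A row lasts 1/12 s, in which the tool goes at most 41.7 mm and 7.16 degrees, less where a joint would pass 70% of its speed; a pose out of reach is approached as far as the arm can. A call with a gripper value outside its range is refused whole. The fingers move at their own pace and stop on an object; "force" is the grip in N (left out, the last holds). Time passes only in rows, so rows that repeat a pose let the fingers close, or fill a call up. It gives the time, the measured TCP pose, the force and the opening at its end, in the units of the state.
- arm.get_state(): the state, without advancing time (a new reading comes with each control period).
- arm.capture(name): name is "side" or "top" or "wrist"; returns the picture (420x560x3 uint8, blue, green, red); there is no depth.
- arm.camera_info(name): a dict with "mtx" (3x3 intrinsics, pixels), "eye" and "rotation" of the camera in the world. Camera axes: x right, y down, z forward; pixel columns grow to the right and rows downward; lengths in m; the calibration is good to about 2 mm. A picture is of the moment at which its call begins: read the wrist's pose just before it. camera_info takes no time and is no camera call; for the wrist camera it gives the pose at the moment of the call.
- arm.close_job(): hands the job in, once; it reports no verdict.
The state is a dict: "time_s": time; "joint_pos": joint angles; "joint_velocities": joint speeds; "joint_efforts": joint torques, N m; "tcp_pos": TCP position; "tool_rot": TCP orientation; "contact_force": force on the tool from outside, world axes, zero at the start; "moment": the same for the moment, N m; "grip_width": opening from 0.0 (shut) to 1.0 (fully open).
Only numpy, scipy, OpenCV 4.12 (cv2) and the standard library are available. Lean on these libraries where they do the work, as an engineer would, in place of code of your own. Each camera call takes 0.05 s, during which the arm holds its last target.

## Working session

There is one attempt and no reset: what is moved stays moved. The work goes in short steps, Python scripts to look and compute and a tool call to move; the robot and the scene stay as the last step left them, time stands still between calls to the robot, and variables do not carry over. Pictures are saved under pics/ and viewed, and the job is handed in when it is done.

Besides the shell and the picture viewer there is one more tool, called after "Request:" in YAML: its name, and indented under it one key for each argument. jog_arm: Moves the arm, as the interface text tells. Its arguments: {"type":"object","properties":{"deltas":{"type":"array","items":{"type":"array","items":{"type":"array","items":{"type":"number"}}}},"force":{"type":"number"}},"required":["deltas"]}

```bash
mkdir -p pics; ls
python3 - <<'E'
from station import arm
import cv2
s=arm.get_state();print(s['time_s'],s['tcp_pos'],s['tool_rot'],s['grip_width'])
for n in('top','side'):
    cv2.imwrite(f'pics/{n}0.png',arm.capture(n));c=arm.camera_info(n);print(n,c)
E
```

```text
pics
0.0 [0.22216662 0.63660458 0.22992366] [ 0.11736878  0.69733061 -0.11896535  0.69699486] 1.0004492725013108
top {'mtx': array([[438.40607221,   0.        , 278.119518  ],
       [  0.        , 438.40607221, 208.54931288],
       [  0.        ,   0.        ,   1.        ]]), 'eye': array([0.47894029, 0.01314825, 0.79602823]), 'rotation': array([ 0.71595874, -0.69377421,  0.06427396, -0.04415071])}
side {'mtx': array([[507.20780979,   0.        , 278.99908977],
       [  0.        , 507.20780979, 207.49711443],
       [  0.        ,   0.        ,   1.        ]]), 'eye': array([0.34953684, 0.60976119, 0.5943074 ]), 'rotation': array([-0.18521823,  0.87833761, -0.43257933,  0.08421623])}
```

View pics/top0.png

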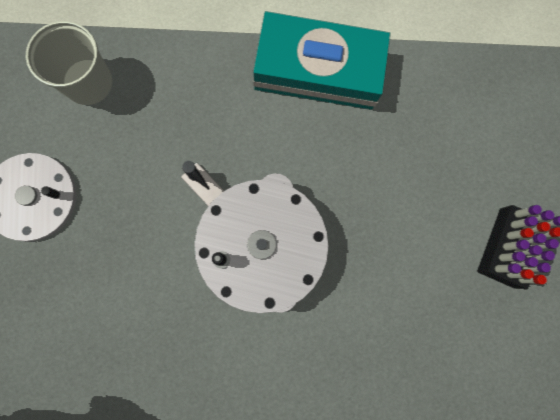

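View pics/side0.png

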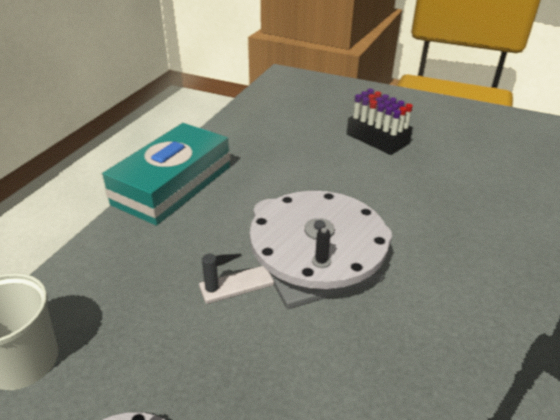

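```bash
cat > h.py <<'E'
import numpy as np
from scipy.spatial.transform import Rotation as R
def ray(c,uv,z):
    d=R.from_quat(c['rotation']).as_matrix()@np.linalg.inv(c['mtx'])@np.array([*uv,1.])
    e=np.array(c['eye']);return e+d*(z-e[2])/d[2]
def proj(c,p):
    q=c['mtx']@R.from_quat(c['rotation']).as_matrix().T@(np.array(p)-c['eye']);return q[:2]/q[2]
E
python3 - <<'E'
import cv2
i=cv2.imread('pics/top0.png')[145:325,170:345]
cv2.imwrite('pics/c0.png',cv2.resize(i,None,fx=3.3,fy=3.3,interpolation=cv2.INTER_CUBIC))
from station import arm
from h import *
c=arm.camera_info('top');s=arm.camera_info('side')
print(R.from_quat(c['rotation']).as_matrix())
for n,uv,z in(('hub',(262,243.5),.09),('grip',(219,258.5),.133),('hs',(277,173.5),.074),('post',(190,167),.076),('lesser',(328,250),.07)):print(n,ray(c,uv,z))
E
```

```text
[[ 0.0290924  -0.98775194  0.15329625]
 [-0.9991029  -0.03345611 -0.02596305]
 [ 0.03077375 -0.1524034  -0.98783915]]
hub [0.53076176 0.01886437 0.09      ]
grip [0.50313437 0.08209161 0.133     ]
hs [ 0.65075735 -0.00219683  0.074     ]
post [0.6561294  0.14400481 0.076     ]
lesser [ 0.52489425 -0.09065942  0.07      ]
```

View pics/c0.png

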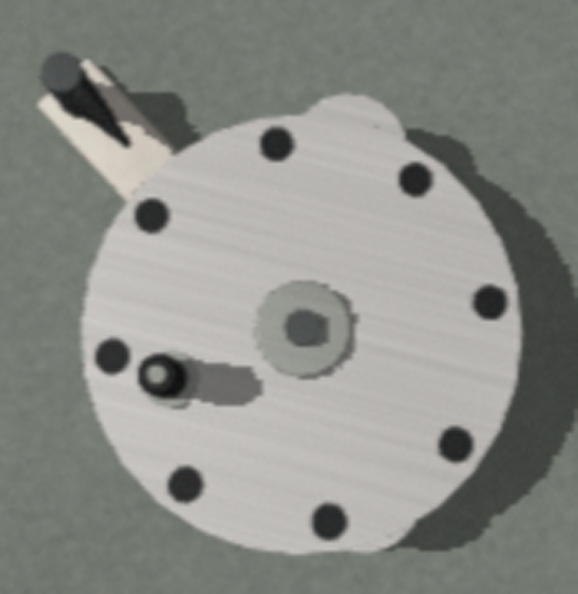

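Run:
```python
from station import arm
from h import *
c=arm.camera_info('top')
C=ray(c,(262.5,244),.09)
a=lambda p:np.degrees(np.arctan2(*(p-C)[1::-1]))
for n,uv,z in(('grip',(218.6,258.6),.133),('hs',(276.7,173.8),.074),('post',(188.8,167.1),.076),('tip',(209.1,189.2),.066)):
    p=ray(c,uv,z);print(n,p,np.linalg.norm((p-C)[:2]),a(p))
print(C)
M=R.from_quat(arm.get_state()['tool_rot']).as_matrix();print(M)
t=arm.get_state()['tcp_pos']
for z in(.2,.1):print(M.T@(np.array([*ray(c,(218.6,258.6),.133)[:2],z])-t)*100)
```

```text
grip [0.50296744 0.08268107 0.133     ] 0.0700658461434111 112.67991870061886
hs [ 0.65022045 -0.00170595  0.074     ] 0.12184633210327568 -9.323014169321189
post [0.65588377 0.14599319 0.076     ] 0.17951214879647379 45.46489460583976
tip [0.62133241 0.1114806  0.066     ] 0.13067908034876177 45.65064858394128
[0.52998362 0.01803318 0.09      ]
[[-7.81085256e-04  3.29582824e-01  9.44126343e-01]
 [-1.90361351e-03  9.44124431e-01 -3.29583731e-01]
 [-9.99997883e-01 -2.05468466e-03 -1.10043355e-04]]
[  3.09023616 -43.04438322  44.7689943 ]
[ 13.09021499 -43.02383637  44.77009473]
```

Request:
jog_arm:
  deltas:
    - [[0, -4, 4.16, 0, 0], [0, -8, 8.3, 0, 0], [0, -11, 11.4, 0, 0], [0, -14, 14.6, 0, 0], [0, -17, 17.7, 0, 0]]
  force: 40

```text
time_s: 0.52
tcp_pos: [0.3164, 0.4493, 0.2296]
tool_rot: [0.117, 0.697, -0.119, 0.697]
contact_force: [0.7, 0.9, 0.7]
grip_width: 1.003
```

Request:
jog_arm:
  deltas:
    - [[0, -3, 3.13, 0, 0], [0, -6, 6.26, 0, 0], [0, -9, 9.4, 0, 0], [0, -12, 12.5, 0, 0], [0, -15, 15.6, 0, 0]]

```text
time_s: 0.93
tcp_pos: [0.4101, 0.2632, 0.2297]
tool_rot: [0.117, 0.698, -0.119, 0.697]
contact_force: [1.1, 0.8, -0.5]
grip_width: 0.998
```

Request:
jog_arm:
  deltas:
    - [[0, -3, 3.13, 0, 0], [0, -6, 6.26, 0, 0], [0, -9, 9.4, 0, 0], [0, -11, 11.5, 0, 0], [0, -12, 12.5, 0, 0]]

```text
time_s: 1.35
tcp_pos: [0.4901, 0.1048, 0.2298]
tool_rot: [0.117, 0.697, -0.121, 0.697]
contact_force: [0.0, 1.0, 0.3]
grip_width: 1.001
```

Request:
jog_arm:
  deltas:
    - [[1, -1.66, 1.95, 0, 0], [3, -1.66, 1.95, 0, 0], [5, -1.66, 1.95, 0, 0], [6, -1.66, 1.95, 0, 0], [6, -1.66, 1.95, 0, 0]]

```text
time_s: 1.77
tcp_pos: [0.5003, 0.0819, 0.1666]
tool_rot: [0.117, 0.699, -0.121, 0.695]
contact_force: [-0.8, -0.3, 0.1]
grip_width: 1.002
```

Run:
```python
from station import arm
import cv2
from h import *
s=arm.get_state();print(s['tcp_pos'],s['tool_rot'])
c=arm.camera_info('wrist');w=arm.capture('wrist');cv2.imwrite('pics/w1.png',w)
cv2.imwrite('pics/s1.png',arm.capture('side'))
print(proj(c,[.503,.0827,.133]),proj(arm.camera_info('side'),s['tcp_pos']))
np.savez('w1.npz',mtx=c['mtx'],eye=c['eye'],rotation=c['rotation'])
```

```text
[0.50027789 0.0819283  0.16658198] [ 0.11658876  0.69929432 -0.12135112  0.69474342]
[277.9331334  246.45080992] [327.82231342 212.06149082]
```

View pics/w1.png

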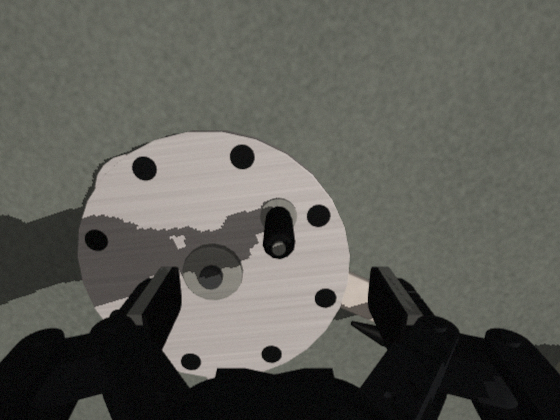

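View pics/s1.png

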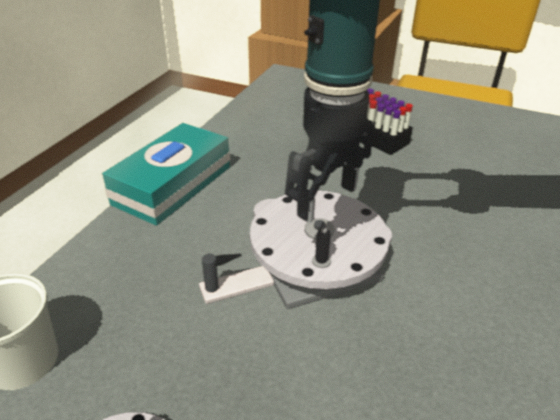

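Request:
jog_arm:
  deltas:
    - [[2, 0.15, 0.25, 0, 0], [4, 0.15, 0.25, 0, 0], [5.5, 0.15, 0.25, 0, 0], [6.4, 0.15, 0.25, 0, 0], [6.4, 0.15, 0.25, 0, 0]]

```text
time_s: 2.28
tcp_pos: [0.5043, 0.0832, 0.1048]
tool_rot: [0.116, 0.698, -0.12, 0.696]
contact_force: [-0.5, -0.4, -0.0]
grip_width: 0.999
```

Request:
jog_arm:
  deltas:
    - [[0, 0, 0, 0, 120], [0, 0, 0, 0, 200], [0, 0, 0, 0, 255], [0, 0, 0, 0, 255], [0, 0, 0, 0, 255]]
  force: 30

```text
time_s: 2.7
tcp_pos: [0.505, 0.0832, 0.1056]
tool_rot: [0.117, 0.698, -0.12, 0.696]
contact_force: [0.3, 0.3, -0.5]
grip_width: 0.298
```

Request:
jog_arm:
  deltas:
    - [[0, 0, 0, 0, 255], [0, 0, 0, 0, 255], [0, 0, 0, 0, 255], [0, 0, 0, 0, 255], [0, 0, 0, 0, 255]]

```text
time_s: 3.12
tcp_pos: [0.505, 0.083, 0.1058]
tool_rot: [0.116, 0.698, -0.12, 0.697]
contact_force: [-0.7, -2.5, 1.3]
grip_width: 0.219
```

```bash
cat > arc.py <<'E'
import sys
from station import arm
from h import *
C=np.array([.53,.018])
s=arm.get_state();M=R.from_quat(s['tool_rot']).as_matrix();t=np.array(s['tcp_pos'])
o=t[:2]-C;print(np.linalg.norm(o),np.degrees(np.arctan2(o[1],o[0])),s['contact_force'])
th=np.arctan2(o[1],o[0])
for d in map(float,sys.argv[1:]):
    a=th+np.radians(d);p=C+.07*np.array([np.cos(a),np.sin(a)])
    print(d,np.round(M.T@np.array([*(p-t[:2]),0.])*100,2))
E
python3 arc.py 3 7 12 17 22
```

```text
0.06959655632921485 111.0373879923451 [-0.74062873 -2.49207593  1.30463764]
3.0 [ 0.   -0.21 -0.3 ]
7.0 [ 0.   -0.56 -0.64]
12.0 [ 0.01 -1.03 -1.04]
17.0 [ 0.01 -1.53 -1.39]
22.0 [ 0.01 -2.05 -1.7 ]
```

Request:
jog_arm:
  deltas:
    - [[0, -0.21, -0.3, 0, 255], [0, -0.56, -0.64, 0, 255], [0, -1.03, -1.04, 0, 255], [0, -1.53, -1.39, 0, 255], [0, -2.05, -1.7, 0, 255]]

```text
time_s: 3.53
tcp_pos: [0.4829, 0.0688, 0.106]
tool_rot: [0.116, 0.697, -0.12, 0.698]
contact_force: [6.5, -2.6, -6.0]
grip_width: 0.219
```

```bash
python3 arc.py 5 10 15 20 23
```

```text
0.06924817262931432 132.8675778119707 [ 6.46624351 -2.63315749 -6.04137934]
5.0 [ 0.   -0.52 -0.33]
10.0 [ 0.   -1.09 -0.54]
15.0 [ 0.01 -1.68 -0.7 ]
20.0 [ 0.01 -2.28 -0.81]
23.0 [ 0.01 -2.64 -0.85]
```

Request:
jog_arm:
  deltas:
    - [[0, -0.52, -0.33, 0, 255], [0, -1.09, -0.54, 0, 255], [0, -1.68, -0.7, 0, 255], [0, -2.28, -0.81, 0, 255], [0, -2.64, -0.85, 0, 255]]

```text
time_s: 3.95
tcp_pos: [0.4671, 0.0463, 0.106]
tool_rot: [0.117, 0.695, -0.12, 0.699]
contact_force: [8.0, -0.3, -8.7]
grip_width: 0.218
```

```bash
python3 arc.py 4 8 11 12 14
python3 - <<'E'
from station import arm
import cv2
from h import *
cv2.imwrite('pics/t2.png',cv2.resize(arm.capture('top')[120:350,130:400],None,fx=2.5,fy=2.5));cv2.imwrite('pics/s2.png',arm.capture('side'))
E
```

```text
0.068924535792629 155.79984180532796 [ 8.04090749 -0.2724944  -8.65542713]
4.0 [ 0.   -0.48 -0.13]
8.0 [ 0.   -0.97 -0.12]
11.0 [ 0.   -1.33 -0.09]
12.0 [ 0.01 -1.45 -0.08]
14.0 [ 0.01 -1.7  -0.05]
```

View pics/t2.png

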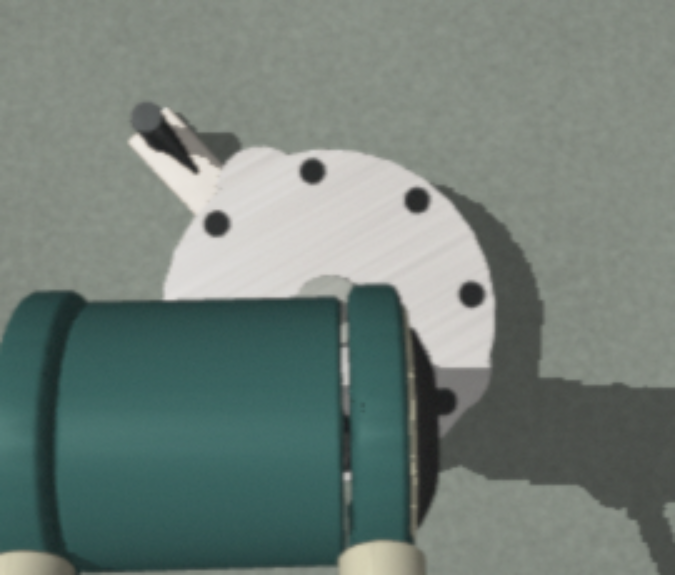

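Request:
jog_arm:
  deltas:
    - [[0, -0.48, -0.13, 0, 255], [0, -0.97, -0.12, 0, 255], [0, -1.4, -0.1, 0, 255], [0, -1.7, -0.05, 0, 255], [0, -1.7, -0.05, 0, 255]]

```text
time_s: 4.47
tcp_pos: [0.4622, 0.0296, 0.106]
tool_rot: [0.117, 0.694, -0.12, 0.7]
contact_force: [7.6, -2.1, -8.2]
grip_width: 0.214
```

```bash
python3 arc.py 1 2
python3 - <<'E'
from station import arm
import cv2
from h import *
cv2.imwrite('pics/t3.png',cv2.resize(arm.capture('top')[140:260,170:320],None,fx=5,fy=5,interpolation=2))
E
```

```text
0.0688145714199699 170.282305739117 [ 7.57006542 -2.08714214 -8.2276203 ]
1.0 [-0.   -0.14 -0.1 ]
2.0 [ 0.   -0.26 -0.07]
```

View pics/t3.png

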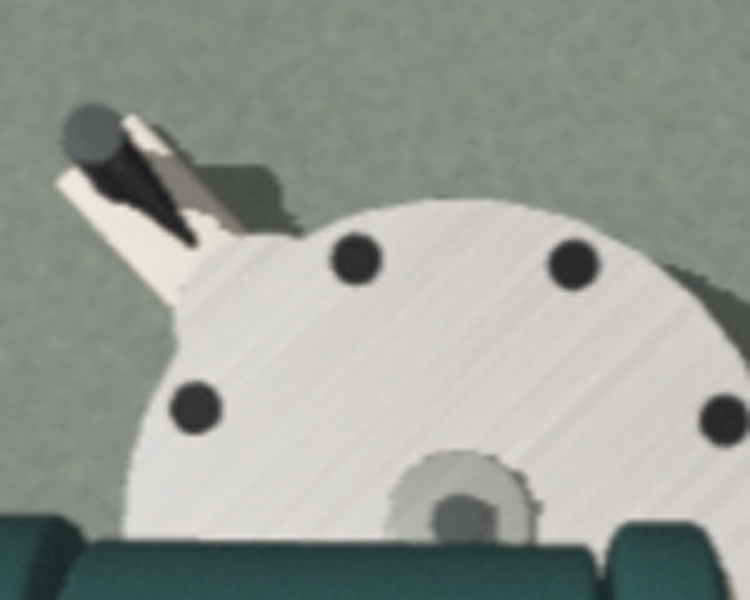

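The bulge, with rim joins at about (305,235) and (178,345) in the crop, is centred on the needle tip at (195,243). I'll release and retreat upward.

Request:
jog_arm:
  deltas:
    - [[0, 0, 0, 0, 200], [0, 0, 0, 0, 120], [0, 0, 0, 0, 0], [0, 0, 0, 0, 0], [0, 0, 0, 0, 0]]

```text
time_s: 4.93
tcp_pos: [0.4617, 0.0298, 0.1059]
tool_rot: [0.117, 0.694, -0.12, 0.7]
contact_force: [0.2, 0.2, 0.4]
grip_width: 0.778
```

Request:
jog_arm:
  deltas:
    - [[0, 0, 0, 0, 0], [0, 0, 0, 0, 0], [-1, 0, 0, 0, 0], [-3, 0, 0, 0, 0], [-5, 0, 0, 0, 0]]

```text
time_s: 5.35
tcp_pos: [0.4604, 0.0301, 0.1563]
tool_rot: [0.117, 0.695, -0.12, 0.699]
contact_force: [0.5, -0.0, 0.6]
grip_width: 1.002
```

Request:
jog_arm:
  deltas:
    - [[-3, 0, 0, 0, 0], [-6, 1, 0, 0, 0], [-8, 4, 0, 0, 0], [-8, 7, -2, 0, 0], [-8, 10, -4, 0, 0]]

```text
time_s: 5.77
tcp_pos: [0.4573, 0.1394, 0.2392]
tool_rot: [0.118, 0.693, -0.12, 0.701]
contact_force: [-0.8, -0.7, -1.7]
grip_width: 1.002
```

Request:
jog_arm:
  deltas:
    - [[0, 3, -2, 0, 0], [0, 6, -4, 0, 0], [0, 9, -6, 0, 0], [0, 12, -8, 0, 0], [0, 12, -8, 0, 0]]

```text
time_s: 6.18
tcp_pos: [0.4201, 0.2845, 0.2392]
tool_rot: [0.118, 0.694, -0.117, 0.701]
contact_force: [-0.4, -0.9, 0.6]
grip_width: 1.001
```

Run:
```python
from station import arm
import cv2
print(arm.get_state()['contact_force'])
cv2.imwrite('pics/t4.png',cv2.resize(arm.capture('top')[145:325,170:345],None,fx=3.3,fy=3.3,interpolation=2))
```

```text
[-0.38201033 -0.86063436  0.5825361 ]
```

View pics/t4.png

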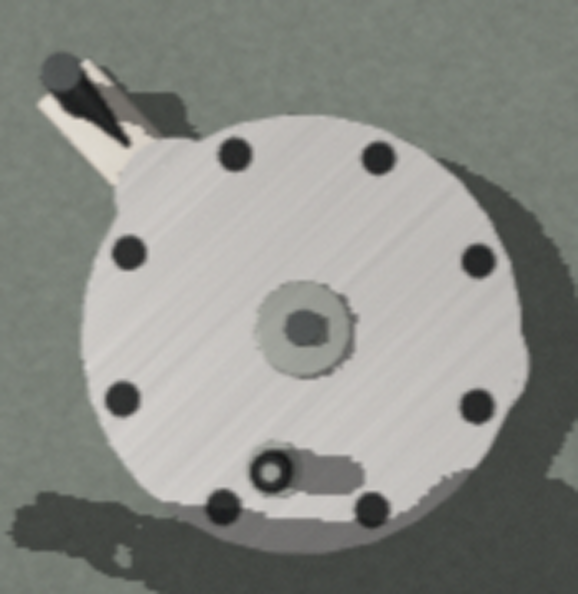

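The large bulge sits at the needle tip near (128,145), and the lesser bulge is opposite at (527,362). I'll check the number from the grip, then hand in.

Run:
```python
from station import arm
from h import *
c=arm.camera_info('top');C=ray(c,(262.5,244),.09)
g=ray(c,(170+270/3.3,145+470/3.3),.133)
a=np.degrees(np.arctan2(g[1]-C[1],g[0]-C[0]));e=a-125-45.55
print(g,a,'err deg',e)
if abs(e)<4: print(arm.close_job())
```

```text
[0.46188816 0.03137283 0.133     ] 168.91632937257603 err deg -1.6336706274239674
the job is handed in; nothing more can be done
None
```

I gripped the plate's upright grip, turned the plate about 56° counterclockwise at under 1 rad/s, then let go and moved the arm clear. The job is handed in at about 6.3 s on the robot's clock.

- **Alignment:** the last top picture shows the high spot right at the pointer tip. Worked out from the grip's position in that picture, it is about 1.6° short of dead on, against a limit of about 10°.
- **Contact:** after letting go, the arm read about 1 N of force, which is just noise. It stood clear of everything.
- **Disagreements:** there were none beyond 1–3° between the bulge and the grip as measures of the plate's angle. I did not measure the plate's speed after release; I judged it at rest from that one picture.

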